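# Reset the ball on a rolling-ball tester

## Robot

A 7-joint arm with a two-finger parallel gripper is mounted at the origin on a cart in front of the work surface, level with it; the furniture and walls round the work are solid. World frame = base frame: x ahead of the robot, y to its left, z up, the work surface at z = 0. Lengths are in m, angles in rad, forces in N, time in s.
With the tool pointing down it reaches from about 0.425 to 1.025 m from the base axis. Payload 3.6 kg.
Tool frame: the origin (TCP) lies at the very end of the fingers, on their centre line; the grasp point (between the pads) lies 19 mm behind it (manip.grasp_offset is the z of the grasp point in the tool frame, in m); z points along the fingers, y is the direction in which the jaws open and shut (so a half turn about z gives the same grasp; the last joint's range is limited). The gripper opens to 85 mm and grips with 20 to 120 N. Pads are 22 mm wide; open, the fingers measure 114 mm over their backs; the gripper's body (76 mm by 85 mm) begins 54 mm behind the grasp point. The pads swing forward as they close: fully open they stand 13 mm farther back than shut.
Start: joints at [1.016, 0.591, 0.048, 1.609, -0.033, 0.943, -0.034], TCP at [0.322, -0.649, 0.231] pointing down, gripper open.
Joint ranges: [-2.69, 2.69], [-0.47, 2.24], [-1.27, 1.36], [0.19, 2.51], [-1.53, 4.68], [0.08, 2.07], [-3.09, 3.09]. Speed limits (rad/s): [2.57, 2.57, 3.14, 3.14, 3.14, 3.14, 3.14].

## Interface

Orientations are given as a unit quaternion [w, x, y, z].
In Python, from cell import telemetry, imaging, finish_job, manip gives the robot as it stands.
- The arm moves only by the tool servo_tool, never from a script. Its argument "steps" is a list of rows, each a list of 3 entries, a list of its own where there are three numbers: the shift along the world's x, y, z each as a share of 0.5 m, from -1 to 1, then the turn, a rotation vector about the world's x, y, z each as a share of 90 degrees, from -1 to 1, then the closure, from -1 (fully open) to 1 (shut). A call has 1 to 20 rows; each row is the pose to reach, as a shift and turn from the pose commanded when the call began; what a row does not reach only later rows make up. A row lasts 1/8 s, in which the tool goes at most 62.5 mm and 10.7 degrees, less where a joint would pass 70% of its speed; a pose out of reach is approached as far as the arm can. A call with a number of a shift or a turn outside -1 to 1 is refused whole. A call with a gripper value outside its range is refused whole. The fingers move at their own pace and stop on an object; "squeeze" is the grip in N (left out, the last holds). Time passes only in rows, so rows that repeat a pose let the fingers close. It gives the time, the measured TCP pose, the force and the opening at its end, in the units of the state.
- telemetry.state(): the state, without advancing time (a new reading comes with each control period).
- imaging.grab_frame(name): name is "side" or "top" or "wrist"; returns a dict with "frame" (400x640x3 uint8, red, green, blue), "z_map" (400x640 float32, m along the optical axis (not along the pixel's ray), 0 where there is no reading), "fx", "fy", "cx", "cy" (pixels), "rvec" (rotation vector, rad) and "tvec" (3), from world to camera coordinates, as OpenCV has them; the wrist camera has in their place "tool_from_camera" (4x4, takes a point from camera to tool coordinates, whose origin is the TCP and whose axes are the flange's). Camera axes: x right, y down, z forward; pixel columns grow to the right and rows downward; lengths in m; the calibration is good to about 2 mm. A picture is of the moment at which its call begins: read the wrist's pose just before it.
- finish_job(): hands the job in, once; it reports no verdict.
The state is a dict: "time": time; "q": joint angles; "qvel": joint speeds; "joint_torque": joint torques, N m; "eef_pos": TCP position; "eef_rot": TCP orientation; "contact_force": force on the tool from outside, world axes, zero at the start; "ft_torque": the same for the moment, N m; "finger_gap": finger opening in m.
Only numpy, scipy, OpenCV 4.12 (cv2) and the standard library are available. Lean on these libraries where they do the work, as an engineer would, in place of code of your own. Each camera call takes 0.05 s, during which the arm holds its last target.

## Task

Get the two-lane rolling-ball tester ready for its next run: push the brass ball up its sloped gutter with the fingertips, over the crest, so that it comes to rest against the upper stop and does not roll back. Only push it: it must not be lifted out of its gutter. Leave the white ball at the foot of the other gutter, do not disturb the things standing about, and take the hand clear.

Things in the scene. Friction and masses are not known exactly. Their poses are not given: they have to be found in the camera images.
- brass_ball: Brass-coloured ball, 44 mm diameter, 0.2 to 0.42 kg, smooth, rolls freely. Origin at its centre (its axes turn as it rolls). It starts at rest at the foot of one of the two gutters, against the low lip; which gutter varies.
- white_ball: White ceramic ball, 44 mm diameter, origin at its centre, at rest at the foot of the other gutter; to be left there.
- ramp: The tester, fixed to the table: 290 x 150 mm, 105 mm high, base from x = -140 to +150 mm. Origin: centre of its underside; x points uphill (roughly to the robot's left, +-0.4 rad), z up. Two parallel aluminium V gutters along x at y = +45 mm (a) and -45 mm (b): they climb at 10 degrees from x = -120 mm to a crest at x = +80 mm, then fall at 12 degrees to the upper stop plate, face at x = +130 mm.
- slope: The tilted 10-degree deck, fixed to the ramp. Origin: low end, midway between the gutters, 35 mm above the table; x uphill along the slope, 203 mm to the crest. A rolling ball's centre is at z = 25 mm. Gutters are 37 mm wide; their sides and the low end's lip reach only to z = 9 mm, 16 mm below the ball's centre. A finger fits behind the ball over the lip, its tip some 6 to 8 mm below centre height (higher, it may ride over the ball).
- foot_a (a point): Centre of a ball resting at the foot of gutter a (ramp y = +45 mm), 63 mm above the table.
- crest_a (a point): Centre of a ball standing on the crest of gutter a (ramp y = +45 mm), 96 mm above the table. Past it the ball rolls to the upper stop by itself and stays; short of it the ball rolls back to the foot.
- seat_a (a point): Centre of a ball resting against the upper stop of gutter a (ramp y = +45 mm), 90 mm above the table. The stop plate's top is 105 mm above the table.
- foot_b (a point): Centre of a ball resting at the foot of gutter b (ramp y = -45 mm), 63 mm above the table.
- crest_b (a point): Centre of a ball standing on the crest of gutter b (ramp y = -45 mm), 96 mm above the table. Past it the ball rolls to the upper stop by itself and stays; short of it the ball rolls back to the foot.
- seat_b (a point): Centre of a ball resting against the upper stop of gutter b (ramp y = -45 mm), 90 mm above the table. The stop plate's top is 105 mm above the table.
- bottle_amber: Brown reagent bottle with black cap, 54 mm across, 105 mm high, upright on the table beyond the ramp's high end; origin at the centre of its underside. Loose bystander.
- vial_1: Small glass vial with black cap, 24 mm across, 51 mm high, upright on the table beyond the ramp's high end; origin at the centre of its underside. Loose bystander.
- weight_0: Brass-coloured calibration weight with a knob (not a ball), 22 mm across, 34 mm high, on the table beside the ramp; origin at the centre of its underside. Loose bystander.
- beaker: Small empty glass beaker, 46 mm across, 58 mm high, on the table to the right; origin at the centre of its underside. Loose bystander.
- bottle_buffer: White reagent bottle with blue cap, 62 mm across, 125 mm high, on the table to the right; origin at the centre of its underside. Loose bystander.
There are look-alikes about, which are no part of the job. Leave any green or orange look-alike of the white_ball alone.

How it is judged:
At the end, for the whole second after the job is handed in: The brass ball rests still at the upper stop of its gutter (centre within 8 mm of the seat point); the white ball rests at the foot of the other gutter (within 8 mm) ((distance between brass_ball and seat_a below 0.008 m or distance between brass_ball and seat_b below 0.008 m) and (distance between white_ball and foot_a below 0.008 m or distance between white_ball and foot_b below 0.008 m) and linear speed of each of brass_ball, white_ball below 0.01 m/s and angular speed of brass_ball below 0.5 rad/s); the robot touches nothing.
It fails at once if the brass ball is lifted off its gutter (8 mm or more above its rolling height) (z of brass_ball in the frame of slope above 0.0334 m).
It fails at once if the brass ball falls off the ramp (height (world z) of brass_ball below 0.05 m).
It fails at once if the white ball is moved from the foot of its gutter by more than 15 mm (distance of white_ball from where it was at the start of the episode above 0.015 m).
It fails at once if a bottle, vial, weight or beaker is shifted by more than 15 mm or tipped (distance of any of bottle_amber, vial_1, weight_0, beaker, bottle_buffer from where it was at the start of the episode above 0.015 m or angle between any of bottle_amber, vial_1, weight_0, beaker, bottle_buffer's own z axis and vertical above 0.3 rad).
It also fails if it takes over 42 s, if anything falls off the work surface, if the arm or the gripper's body presses on something with over 40 N, if the wrist force passes 120 N, or if a joint passes its speed limit or range.

## Working session

There is one attempt and no reset: what is moved stays moved. The work goes in short steps, Python scripts to look and compute and a tool call to move; the robot and the scene stay as the last step left them, time stands still between calls to the robot, and variables do not carry over. Pictures are saved under pics/ and viewed, and the job is handed in when it is done.

Besides the shell and the picture viewer there is one more tool, called after "Emit:" as name(argument=value, ...), one argument or row to a line, values as JSON. servo_tool: Moves the arm, as the interface text tells. Its arguments: {"type":"object","properties":{"steps":{"type":"array"},"squeeze":{"type":"number"}},"required":["steps"]}

```bash
ls; mkdir -p pics
python3 - <<'E'
from cell import telemetry, imaging, manip
import cv2,pickle
print(telemetry.state())
print([a for a in dir(manip) if a[0]!='_'], manip.grasp_offset)
for n in("side","top"):
    f=imaging.grab_frame(n); pickle.dump(f,open(f'pics/{n}0.pkl','wb'))
    cv2.imwrite(f'pics/{n}0.png',f['frame'][:,:,::-1]); print(n,f['fx'],f['cx'],f['cy'],f['rvec'],f['tvec'])
E
```

```text
pics
{'time': 0.0, 'q': array([ 1.01651891,  0.59214092,  0.04828273,  1.60984116, -0.03334108,
        0.94269895, -0.03371815]), 'qvel': array([ 0.00057651, -0.00127016, -0.00064525, -0.00085732,  0.00072854,
        0.00024036,  0.00095572]), 'joint_torque': array([-6.51111695e-04, -5.48693669e+01,  1.54608205e+00, -1.98126304e+01,
        9.32653842e-03,  8.70091404e-03,  4.46917383e-06]), 'eef_pos': array([ 0.32201898, -0.64862479,  0.23011772]), 'eef_rot': array([-1.10087943e-03,  9.73571143e-01,  2.28381097e-01, -3.02894124e-04]), 'contact_force': array([ 1.07278082, -0.29529172,  0.60105881]), 'ft_torque': array([-0.0360078 , -0.00297348, -0.03377479]), 'finger_gap': 0.08502630209858988}
['IKError', 'grasp_offset'] -0.0187
side 502.6072902245783 316.9739173077487 199.81551902871627 [ 0.21168264 -2.67270872  1.52463611] [0.49991573 0.15372162 1.30805343]
top 371.76005191154314 310.7511680307488 195.06529265864634 [ 2.18181097 -2.19728746  0.0784353 ] [-0.09065048  0.5212614   1.25105699]
```

View pics/side0.png

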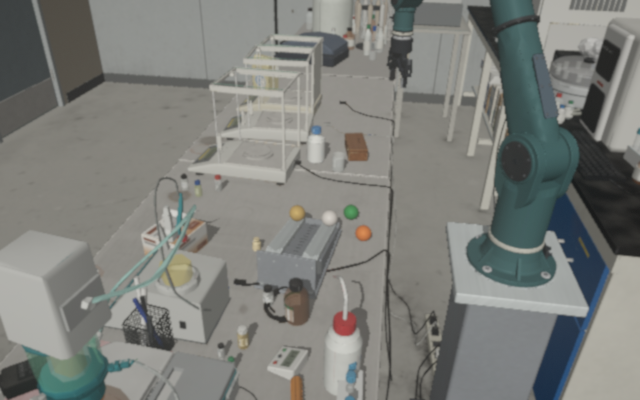

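View pics/top0.png

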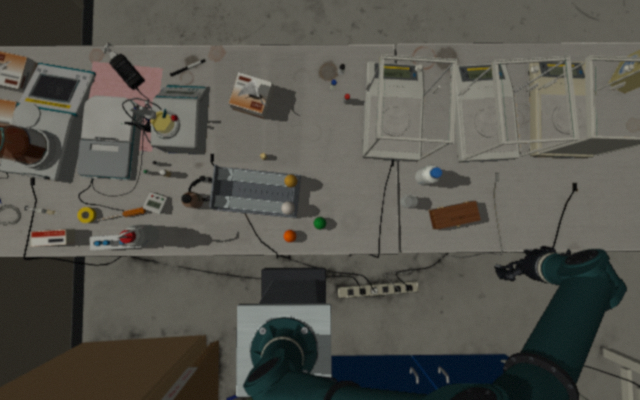

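In the side view, brass is at about (297,213), white at (330,217), green at (351,212) and orange at (363,233). In the top view, brass is at (290,181), white at (288,208), green at (320,223) and orange at (290,236). The ramp spans about (205–300, 165–215). The ball at the foot of the far gutter is the brass one. I'll measure it and check it in a crop.

```bash
cat > h.py <<'E'
import numpy as np, cv2, pickle
def cam(f):
    R=cv2.Rodrigues(np.array(f['rvec'],float))[0]; t=np.array(f['tvec'],float).ravel(); return R,t
def ray(f,u,v):
    R,t=cam(f); d=R.T@np.array([(u-f['cx'])/f['fx'],(v-f['cy'])/f['fy'],1.]); return -R.T@t,d
def onz(f,u,v,z):
    o,d=ray(f,u,v); return o+d*(z-o[2])/d[2]
def proj(f,p):
    R,t=cam(f); c=R@np.array(p,float)+t; return np.array([c[0]/c[2]*f['fx']+f['cx'],c[1]/c[2]*f['fy']+f['cy']])
def two(f,a,g,b):
    o1,d1=ray(f,*a);o2,d2=ray(g,*b);d1/=np.linalg.norm(d1);d2/=np.linalg.norm(d2)
    s=np.linalg.lstsq(np.c_[d1,-d2],o2-o1,rcond=None)[0]
    p,q=o1+s[0]*d1,o2+s[1]*d2; return (p+q)/2,np.linalg.norm(p-q)
def cloud(f):
    R,t=cam(f); v,u=np.mgrid[0:400,0:640]; z=f['z_map']
    c=np.stack([(u-f['cx'])/f['fx']*z,(v-f['cy'])/f['fy']*z,z],-1); return (c-t)@R
E
python3 - <<'E'
from h import *
fs={n:pickle.load(open(f'pics/{n}0.pkl','rb')) for n in('side','top')}
box={'top':(180,150,345,250),'side':(240,185,380,300)}
cs=[]
cen={}
for n,f in fs.items():
    x0,y0,x1,y1=box[n]; im=f['frame'][y0:y1,x0:x1]
    cv2.imwrite(f'pics/crop_{n}.png',cv2.resize(im[:,:,::-1],None,fx=4.7,fy=4.7,interpolation=cv2.INTER_CUBIC))
    hsv=cv2.cvtColor(np.ascontiguousarray(im),cv2.COLOR_RGB2HSV)
    for nm,lo,hi in(('brass',(15,100,90),(28,255,255)),('white',(0,0,195),(180,40,255)),('orange',(5,150,100),(14,255,255)),('green',(50,100,50),(85,255,255))):
        m=cv2.inRange(hsv,lo,hi); k,l,s,c=cv2.connectedComponentsWithStats(m)
        for i in range(1,k):
            if s[i,4]>25: print(n,nm,c[i]+[x0,y0],s[i,2:5]); cen.setdefault((n,nm),c[i]+[x0,y0])
    P=cloud(f)
    for nm in('brass','white','orange','green'):
        if (n,nm) in cen:
            u,v=cen[n,nm]; print(n,nm,'z=.063',onz(f,u,v,.063).round(4),'cloud',P[int(round(v)),int(round(u))].round(4))
for nm in('brass','white','orange','green'):
    if ('side',nm) in cen and ('top',nm) in cen: print(nm,two(fs['side'],cen['side',nm],fs['top'],cen['top',nm]))
E
```

```text
side brass [296.73469388 212.65986395] [ 14  14 147]
side white [328.43636364 216.67272727] [ 8  8 55]
side orange [362.97014925 232.73880597] [ 13  13 134]
side green [350.54782609 211.6173913 ] [ 12  12 115]
side brass z=.063 [ 0.5662 -0.0267  0.063 ] cloud [ 0.5621 -0.0085  0.0736]
side white z=.063 [ 0.4787 -0.0217  0.063 ] cloud [ 0.4781 -0.0057  0.0721]
side orange z=.063 [0.3817 0.0386 0.063 ] cloud [ 0.3828 -0.0072  0.0311]
side green z=.063 [ 0.4224 -0.0578  0.063 ] cloud [ 0.4235 -0.0993  0.036 ]
top brass [288.49411765 180.02352941] [10 12 85]
top orange [288.07865169 235.5505618 ] [ 9 12 89]
top green [318.56842105 222.64210526] [10 12 95]
top brass z=.063 [ 0.5678 -0.0211  0.063 ] cloud [ 0.5658 -0.0205  0.0823]
top orange z=.063 [ 0.3856 -0.0191  0.063 ] cloud [ 0.3833 -0.0177  0.0429]
top green z=.063 [ 0.4269 -0.1191  0.063 ] cloud [ 0.4256 -0.1209  0.0455]
brass (array([ 0.56633585, -0.02137151,  0.06643605]), np.float64(0.002191156662888863))
orange (array([ 0.38358134, -0.0169998 ,  0.02527432]), np.float64(0.0008762500764350779))
green (array([ 0.42630846, -0.12005652,  0.02423467]), np.float64(0.000599752963364205))
```

Run:
```python
import cv2,numpy as np
a=cv2.imread('pics/crop_top.png');b=cv2.imread('pics/crop_side.png');print(a.shape,b.shape)
```

```text
(470, 776, 3) (540, 658, 3)
```

View pics/crop_top.png

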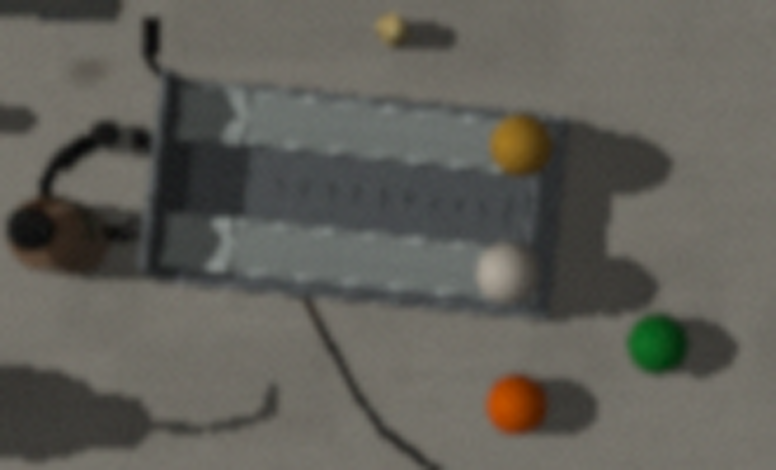

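View pics/crop_side.png

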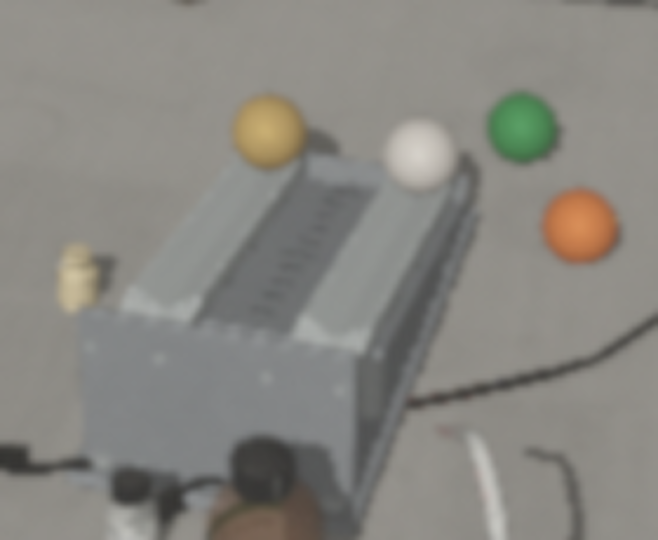

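The crops confirm it: the brass ball is at the foot of the far gutter (ramp −y, so gutter b), and the white ball is at the foot of the near one. Next I'll get better centres and the ramp heading.

Run:
```python
from h import *
from scipy.optimize import least_squares
fs={n:pickle.load(open(f'pics/{n}0.pkl','rb')) for n in('side','top')}
g={'brass':[.566,-.022,.063],'white':[.478,-.021,.063]}
allp={}
for nm,c0 in g.items():
    for n,f in fs.items():
        P=cloud(f)[f['z_map']>0]; c0=np.array(c0)
        q=P[(np.linalg.norm(P-c0,axis=1)<.032)&(P[:,2]>.066)]
        r=least_squares(lambda c:np.linalg.norm(q-c,axis=1)-.022,c0,loss='soft_l1',f_scale=.002)
        print(nm,n,len(q),r.x.round(4),'rms',np.sqrt((r.fun**2).mean()).round(4))
f=fs['top'];P=cloud(f)
X=P[(P[...,2]>.098)&(P[...,2]<.112)&(P[...,0]>.42)&(P[...,0]<.64)&(P[...,1]>.1)&(P[...,1]<.3)]
print('stop plate pts',len(X)); 
s=X[(X[:,0]>.45)]; 
vx,vy,x0,y0=cv2.fitLine(s[:,:2].astype(np.float32),cv2.DIST_HUBER,0,.01,.01).ravel(); print(vx,vy,x0,y0, 'x range',s[:,0].min(),s[:,0].max())
for a in s[np.argsort(s[:,0])][::4]: print(a.round(3))
for n in fs:
  for k in ((430,175),(412,202),(195,200),(262,155),(365,120)):
    if n=='top': print(k,P[k[1],k[0]].round(3))
```

```text
brass side 134 [ 0.5675 -0.0277  0.0627] rms 0.0021
brass top 132 [ 0.5643 -0.0272  0.063 ] rms 0.0017
white side 145 [ 0.478  -0.018   0.0627] rms 0.0022
white top 134 [ 0.4751 -0.017   0.0628] rms 0.0018
stop plate pts 130
0.9945675 -0.1040937 0.5519978 0.21741068 x range 0.4759241499249989 0.6131282776356641
[0.476 0.225 0.105]
[0.482 0.224 0.111]
[0.486 0.223 0.101]
[0.492 0.225 0.108]
[0.495 0.225 0.107]
[0.498 0.226 0.104]
[0.499 0.293 0.102]
[0.502 0.295 0.107]
[0.505 0.298 0.107]
[0.507 0.222 0.107]
[0.508 0.299 0.104]
[0.511 0.294 0.11 ]
[0.514 0.222 0.109]
[0.515 0.299 0.103]
[0.518 0.299 0.103]
[0.523 0.219 0.107]
[0.53  0.222 0.107]
[0.533 0.223 0.106]
[0.537 0.218 0.1  ]
[0.542 0.222 0.11 ]
[0.546 0.22  0.104]
[0.552 0.22  0.105]
[0.559 0.217 0.103]
[0.565 0.217 0.103]
[0.568 0.22  0.104]
[0.572 0.218 0.102]
[0.578 0.215 0.102]
[0.584 0.215 0.102]
[0.59  0.214 0.106]
[0.594 0.212 0.1  ]
[0.6   0.214 0.107]
[0.606 0.214 0.106]
[0.612 0.213 0.11 ]
(430, 175) [ 0.576 -0.473  0.11 ]
(412, 202) [ 0.495 -0.442  0.008]
(195, 200) [0.503 0.28  0.081]
(262, 155) [0.656 0.07  0.037]
(365, 120) [ 0.77  -0.278  0.054]
```

The numbers agree. Both balls are at z = 0.063 and 90 mm apart. The ramp heading is 83.6° from the balls and 84.0° from the stop plate. The brass foot is at about (0.566, −0.0275). I'll move over with the fingers shut.

Emit:
servo_tool(
  steps=[
    [[0.03,0.08,0],[0,0,0.05],1],
    [[0.06,0.18,0],[0,0,0.1],1],
    [[0.09,0.28,0],[0,0,0.16],1],
    [[0.13,0.38,0],[0,0,0.22],1],
    [[0.16,0.48,0],[0,0,0.28],1],
    [[0.19,0.58,0],[0,0,0.33],1],
    [[0.22,0.68,0],[0,0,0.39],1],
    [[0.26,0.78,0],[0,0,0.45],1],
    [[0.29,0.88,0],[0,0,0.5],1],
    [[0.32,0.96,0],[0,0,0.54],1],
    [[0.32,0.96,0],[0,0,0.54],1],
    [[0.32,0.96,0],[0,0,0.54],1],
  ],
)

```text
time: 1.6
eef_pos: [0.4818, -0.17, 0.231]
eef_rot: [-0.0, 0.794, 0.609, -0.001]
contact_force: [0.5, 0.1, -0.3]
finger_gap: 0.0005
```

Emit:
servo_tool(
  steps=[
    [[0.05,0.06,-0.03],[0,0,0.03],1],
    [[0.1,0.12,-0.08],[0,0,0.06],1],
    [[0.16,0.196,-0.14],[0,0,0.1],1],
    [[0.16,0.196,-0.2],[0,0,0.1],1],
    [[0.16,0.196,-0.2],[0,0,0.1],1],
    [[0.16,0.196,-0.2],[0,0,0.1],1],
  ],
)

```text
time: 2.35
eef_pos: [0.5622, -0.0735, 0.1318]
eef_rot: [0.0, 0.744, 0.668, -0.0]
contact_force: [0.6, -0.4, 0.6]
finger_gap: -0.0003
```

Run:
```python
from h import *
from cell import telemetry, imaging
s=telemetry.state(); print(s['time'],s['eef_pos'].round(4),s['eef_rot'].round(4))
for n in("side","top","wrist"):
    f=imaging.grab_frame(n); pickle.dump((f,s),open(f'pics/{n}1.pkl','wb'))
    im=f['frame'][:,:,::-1]
    if n=='wrist': cv2.imwrite('pics/wrist1.png',im); print(np.array(f['tool_from_camera']).round(3))
    else:
        x0,y0,x1,y1={'top':(180,150,345,250),'side':(240,130,380,300)}[n]
        cv2.imwrite(f'pics/{n}1.png',cv2.resize(im[y0:y1,x0:x1],None,fx=3.5,fy=3.5,interpolation=cv2.INTER_CUBIC))
```

```text
2.35 [ 0.5622 -0.0735  0.1318] [ 5.000e-04  7.442e-01  6.680e-01 -3.000e-04]
[[-0.001 -0.954 -0.299  0.078]
 [ 1.    -0.001  0.    -0.   ]
 [-0.    -0.299  0.954 -0.143]
 [ 0.     0.     0.     1.   ]]
```

View pics/wrist1.png

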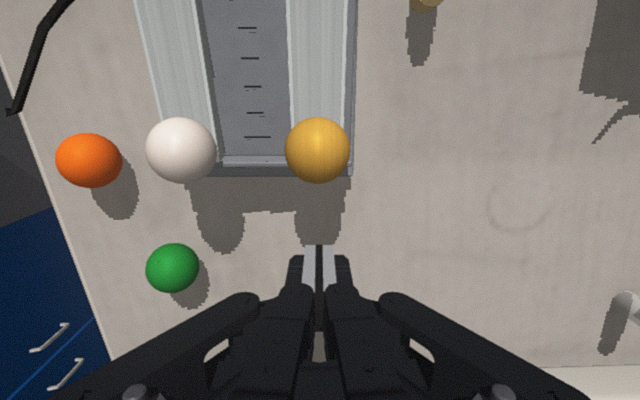

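View pics/side1.png

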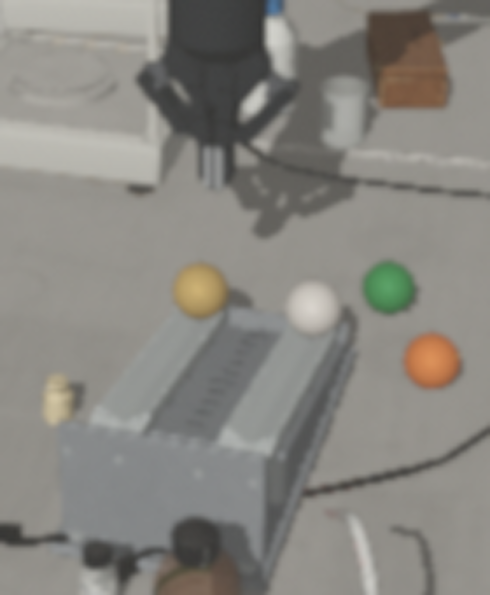

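The wrist view shows the shut fingers at u≈319, in line with the brass ball at (317,150), and the gutter running straight up the image. I'll lower behind the ball, over the lip.

Emit:
servo_tool(
  steps=[
    [[0,0,-0.05],[0,0,0],1],
    [[0,0,-0.1],[0,0,0],1],
    [[0,0,-0.14],[0,0,0],1],
    [[0,0,-0.151],[0,0,0],1],
    [[0,0,-0.151],[0,0,0],1],
    [[0,0,-0.151],[0,0,0],1],
  ],
)

```text
time: 3.25
eef_pos: [0.5632, -0.0716, 0.0568]
eef_rot: [0.001, 0.743, 0.669, 0.001]
contact_force: [0.8, 0.1, -0.1]
finger_gap: 0.0001
```

Run:
```python
from h import *
from cell import telemetry, imaging
s=telemetry.state(); print(s['time'],s['eef_pos'].round(4),s['contact_force'].round(2))
for n in("side","wrist"):
    f=imaging.grab_frame(n)
    im=f['frame'][:,:,::-1]
    if n=='wrist': cv2.imwrite('pics/wrist2.png',im)
    else:
        cv2.imwrite(f'pics/{n}2.png',cv2.resize(im[130:300,240:380],None,fx=3.5,fy=3.5,interpolation=cv2.INTER_CUBIC))
```

```text
3.25 [ 0.5632 -0.0716  0.0568] [ 0.8   0.1  -0.06]
```

View pics/wrist2.png

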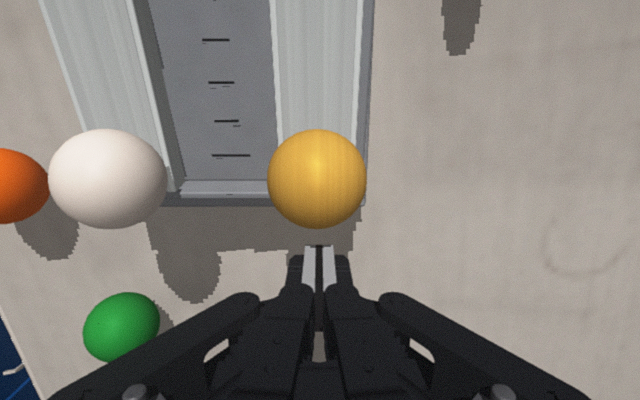

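View pics/side2.png

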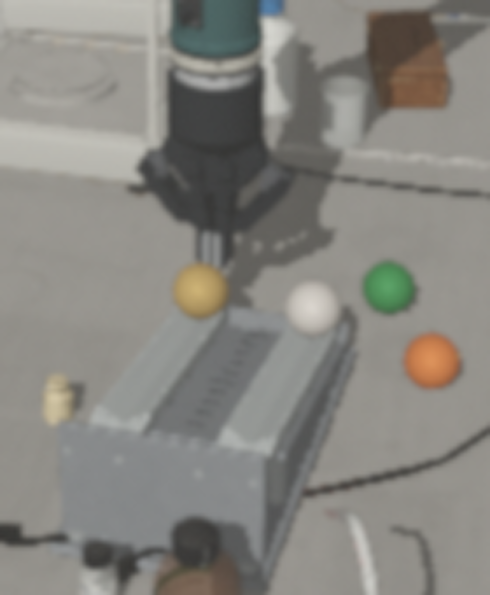

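The fingertip sits just behind the brass ball (wrist view: ball at (317,178), tips at (319,248)) with no contact force. I'll make the first half of the push.

Emit:
servo_tool(
  steps=[
    [[0.001,0.01,0],[0,0,0],1],
    [[0.002,0.02,0],[0,0,0],1],
    [[0.003,0.03,0.001],[0,0,0],1],
    [[0.005,0.044,0.004],[0,0,0],1],
    [[0.006,0.06,0.007],[0,0,0],1],
    [[0.008,0.076,0.01],[0,0,0],1],
    [[0.01,0.092,0.012],[0,0,0],1],
    [[0.011,0.107,0.015],[0,0,0],1],
    [[0.013,0.123,0.018],[0,0,0],1],
    [[0.015,0.139,0.021],[0,0,0],1],
    [[0.016,0.155,0.024],[0,0,0],1],
    [[0.018,0.171,0.027],[0,0,0],1],
    [[0.02,0.187,0.03],[0,0,0],1],
    [[0.021,0.199,0.032],[0,0,0],1],
    [[0.021,0.199,0.032],[0,0,0],1],
  ],
)

```text
time: 5.22
eef_pos: [0.5732, 0.0297, 0.0719]
eef_rot: [-0.0, 0.743, 0.67, 0.001]
contact_force: [-0.5, 0.2, -0.7]
finger_gap: 0.0
```

Run:
```python
from h import *
from cell import telemetry, imaging
s=telemetry.state(); print(s['time'],s['eef_pos'].round(4),s['contact_force'].round(2))
for n in("side","wrist"):
    f=imaging.grab_frame(n)
    im=f['frame'][:,:,::-1]
    if n=='wrist': cv2.imwrite('pics/wrist3.png',im)
    else:
        cv2.imwrite(f'pics/{n}3.png',cv2.resize(im[130:300,240:380],None,fx=3.5,fy=3.5,interpolation=cv2.INTER_CUBIC))
```

```text
5.225 [0.5732 0.0297 0.0719] [-0.46  0.2  -0.73]
```

View pics/wrist3.png

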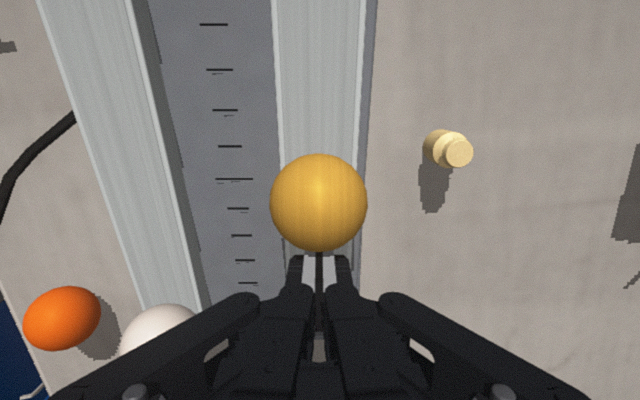

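View pics/side3.png

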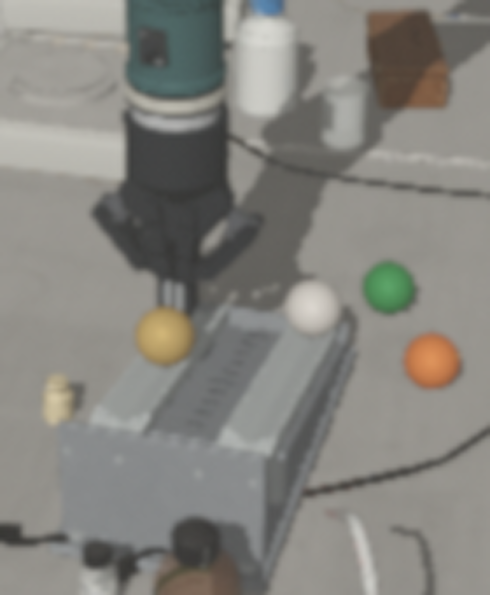

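The ball is part-way up at wrist (319,203), still on the fingertips and centred in its gutter. The white ball hasn't moved. I'll push on over the crest, slowing near the top.

Emit:
servo_tool(
  steps=[
    [[0.001,0.012,0.002],[0,0,0],1],
    [[0.003,0.028,0.005],[0,0,0],1],
    [[0.005,0.044,0.008],[0,0,0],1],
    [[0.006,0.06,0.011],[0,0,0],1],
    [[0.008,0.076,0.014],[0,0,0],1],
    [[0.01,0.092,0.017],[0,0,0],1],
    [[0.011,0.108,0.019],[0,0,0],1],
    [[0.013,0.122,0.022],[0,0,0],1],
    [[0.014,0.136,0.025],[0,0,0],1],
    [[0.016,0.15,0.027],[0,0,0],1],
    [[0.017,0.162,0.029],[0,0,0],1],
    [[0.018,0.172,0.031],[0,0,0],1],
    [[0.019,0.182,0.033],[0,0,0],1],
    [[0.02,0.192,0.034],[0,0,0],1],
    [[0.021,0.2,0.034],[0,0,0],1],
    [[0.022,0.208,0.034],[0,0,0],1],
    [[0.022,0.208,0.034],[0,0,0],1],
    [[0.022,0.208,0.034],[0,0,0],1],
  ],
)

```text
time: 7.58
eef_pos: [0.5839, 0.1322, 0.0887]
eef_rot: [-0.0, 0.743, 0.669, -0.0]
contact_force: [-0.4, -0.3, -0.2]
finger_gap: 0.0003
```

Run:
```python
from h import *
from cell import telemetry, imaging
s=telemetry.state(); print(s['time'],s['eef_pos'].round(4),s['contact_force'].round(2))
for n in("side","wrist"):
    f=imaging.grab_frame(n)
    im=f['frame'][:,:,::-1]
    if n=='wrist': cv2.imwrite('pics/wrist4.png',im)
    else:
        cv2.imwrite(f'pics/{n}4.png',cv2.resize(im[130:300,240:380],None,fx=3.5,fy=3.5,interpolation=cv2.INTER_CUBIC))
```

```text
7.575 [0.5839 0.1322 0.0887] [-0.36 -0.26 -0.21]
```

View pics/wrist4.png

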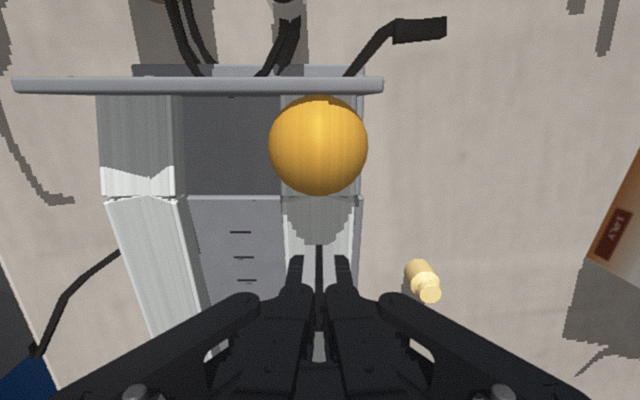

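View pics/side4.png

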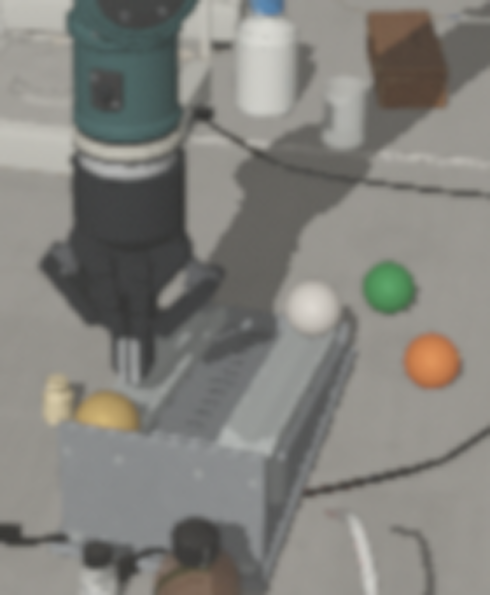

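The ball has rolled past the crest to the stop plate (wrist (319,145)) and is clear of the fingers. I'll lift the hand straight up and away.

Emit:
servo_tool(
  steps=[
    [[0,0,0.03],[0,0,0],1],
    [[0,0,0.1],[0,0,0],1],
    [[0,0,0.2],[0,0,0],1],
    [[0,-0.06,0.3],[0,0,0],1],
    [[0,-0.16,0.32],[0,0,0],1],
    [[0,-0.28,0.32],[0,0,0],1],
    [[-0.05,-0.4,0.32],[0,0,0],1],
    [[-0.05,-0.5,0.32],[0,0,0],1],
    [[-0.05,-0.5,0.32],[0,0,0],1],
    [[-0.05,-0.5,0.32],[0,0,0],1],
    [[-0.05,-0.5,0.32],[0,0,0],1],
    [[-0.05,-0.5,0.32],[0,0,0],1],
  ],
)

```text
time: 9.18
eef_pos: [0.5591, -0.1162, 0.249]
eef_rot: [-0.0, 0.742, 0.67, 0.0]
contact_force: [-0.2, -0.2, 0.2]
finger_gap: 0.0
```

Run:
```python
from h import *
from scipy.optimize import least_squares
from cell import telemetry, imaging
s=telemetry.state(); print(s['time'],s['eef_pos'].round(4),s['contact_force'].round(2),abs(s['qvel']).max())
seat=np.array([.566,-.0275,.063])+np.array([.105*.213,.9945*.213,.027]); print('seat_b est',seat.round(4))
for n in("side","top","side"):
    f=imaging.grab_frame(n)
    P=cloud(f)[f['z_map']>0]
    for nm,c0,zm in(('brass',seat,.092),('white',np.array([.4765,-.0175,.063]),.066)):
        q=P[(np.linalg.norm(P-c0,axis=1)<.03)&(P[:,2]>zm)]
        if len(q)<20: print(nm,n,'few',len(q)); continue
        r=least_squares(lambda c:np.linalg.norm(q-c,axis=1)-.022,c0,loss='soft_l1',f_scale=.002); print(nm,n,len(q),r.x.round(4))
    x0,y0,x1,y1={'top':(160,130,460,260),'side':(220,130,380,340)}[n]
    cv2.imwrite(f'pics/{n}5.png',cv2.resize(f['frame'][y0:y1,x0:x1,::-1],None,fx=2.6,fy=2.6,interpolation=cv2.INTER_CUBIC))
```

```text
9.175 [ 0.5591 -0.1162  0.249 ] [-0.16 -0.21  0.24] 0.006871883433891113
seat_b est [0.5884 0.1843 0.09  ]
brass side 157 [0.5897 0.1898 0.0906]
white side 142 [ 0.4775 -0.0179  0.0623]
brass top 146 [0.5878 0.1905 0.0907]
white top 134 [ 0.4756 -0.0175  0.063 ]
brass side 157 [0.5901 0.1898 0.0902]
white side 146 [ 0.4778 -0.0181  0.0624]
```

View pics/side5.png

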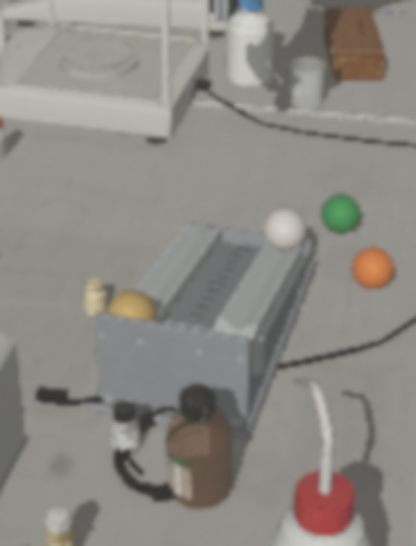

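View pics/top5.png

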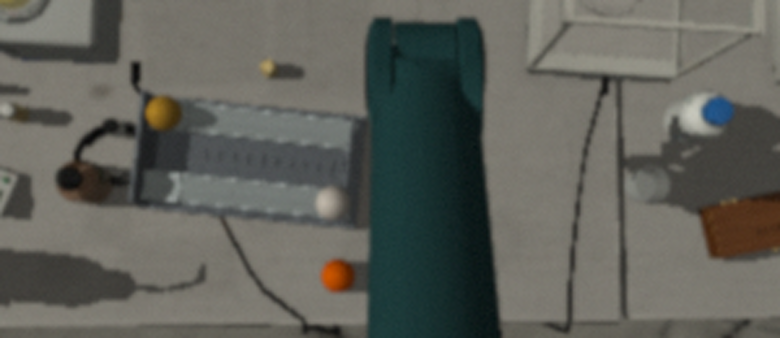

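```bash
python3 -c "
from cell import finish_job
print(finish_job())"
```

```text
the job is handed in; nothing more can be done
None
```

I pushed the brass ball up gutter b (the far one) with the shut fingertips, and it rolled over the crest to the upper stop. I then lifted the hand clear and handed the job in at about 9.3 s of the 42 s allowed.

**Brass ball:** it measured (0.589, 0.190, 0.0905). The height matches the 90 mm seat, and it did not move between the last two side pictures. Along the gutter it came out about 5.5 mm past my own seat estimate. I had worked that estimate out from rounded heights, and the last side picture shows the ball against the stop plate, so I trust the picture.

**White ball:** it is still at its foot, within about 1 mm of where it started.

**Bystanders and hand:** the bottles, vial, weight and beaker looked undisturbed in the last pictures; I checked them only by eye. The hand was at z = 0.249 with no contact force.

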